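Change the sample tray on show

TASK

Change over the sample trays in the desk riser: push the tray of flat boards, which was left standing out, fully home, and hook a fingertip behind the lip of the tray with the standing pipe shells and draw it out as far as it goes, smoothly, so that both shells stay standing in their place. Use the fingers only to push and hook: pinch or lift nothing, and leave the third tray home and everything else where it is.

Things in the scene. Friction and masses are not known exactly. Their poses are not given: they have to be found in the camera images.
- riser: fixed oak desk riser, 507 mm wide: three equal bays side by side (pitch 165 mm), a pull-out tray in each; which tray is in which bay changes. Origin at table level, mid width, on the line of the lips' rear faces when trays are home; +x points into the bays (away from the robot), y left; trays draw out along -x. A 15 mm deck covers the bays from x = 103 mm on, its top 95 mm above the table; fixed stock on it reaches 150 mm.
- tray_boards (a joint): m drawn out (0 = fully home, 0.140 = at the stop), slides with 1.5 N of friction and stays put: the tray of flat boards (behind its finger space a grey board with a smaller white one on it, lying flat), at the start left standing out 50 to 100 mm. Tray 152 mm wide, 276 mm long, open on top, underside 12 mm above the table, sides 40 mm high and 8 mm thick, floor 6 mm thick.
- tray_boards_lip (a point): middle of the top rear edge of this tray's lip, an aluminium edge along its whole front, 14 mm thick, top 72 mm above the table. Moves with the tray; axes as the riser's. Behind it (+x) is a clear finger space 50 mm deep, 136 mm wide, its floor 54 mm below the lip's top; samples start 57 mm behind the lip. The front panel's outer face is 26 mm in front (-x).
- tray_slabs (a joint): m drawn out (0 = fully home, 0.140 = at the stop), slides with 1.5 N of friction and stays put: the tray of slabs (five thin slabs standing on edge side by side, up to 62 mm above the underside), starts home, stays home. Tray 152 mm wide, 276 mm long, open on top, underside 12 mm above the table, sides 40 mm high and 8 mm thick, floor 6 mm thick.
- tray_slabs_lip (a point): middle of the top rear edge of this tray's lip, an aluminium edge along its whole front, 14 mm thick, top 72 mm above the table. Moves with the tray; axes as the riser's. Behind it (+x) is a clear finger space 50 mm deep, 136 mm wide, its floor 54 mm below the lip's top; samples start 57 mm behind the lip. The front panel's outer face is 26 mm in front (-x).
- tray_pipes (a joint): m drawn out (0 = fully home, 0.140 = at the stop), slides with 1.5 N of friction and stays put: the tray of pipe shells (two short tubes standing in it, more lying under the deck), starts home. Tray 152 mm wide, 276 mm long, open on top, underside 12 mm above the table, sides 40 mm high and 8 mm thick, floor 6 mm thick.
- tray_pipes_lip (a point): middle of the top rear edge of this tray's lip, an aluminium edge along its whole front, 14 mm thick, top 72 mm above the table. Moves with the tray; axes as the riser's. Behind it (+x) is a clear finger space 50 mm deep, 136 mm wide, its floor 54 mm below the lip's top; samples start 57 mm behind the lip. The front panel's outer face is 26 mm in front (-x).
- tray_pipes_pull: inner front wall of tray_pipes with the aluminium lip on top (the part to hook behind), 152 mm wide; fixed to the tray; origin at the lip's rear face, mid width, at the tray's underside (60 mm below the lip's top)
- tray_pipes_front: white front panel of tray_pipes, 160 mm wide, 12 mm thick, from 10 to 69 mm above the table, 3 mm lower than the lip; fixed to the tray; same origin as the inner front wall; its outer face (to push on) is 26 mm in front (-x) of it
- tray_boards_pull: inner front wall of tray_boards with the aluminium lip on top (the part to hook behind), 152 mm wide; fixed to the tray; origin at the lip's rear face, mid width, at the tray's underside (60 mm below the lip's top)
- tray_boards_front: white front panel of tray_boards, 160 mm wide, 12 mm thick, from 10 to 69 mm above the table, 3 mm lower than the lip; fixed to the tray; same origin as the inner front wall; its outer face (to push on) is 26 mm in front (-x) of it
- shell_thick: black pipe shell, a tube 44 mm across, 22 mm bore, 66 mm high, standing loose on end in the tray of pipe shells 81 mm behind the lip, right of the middle; origin at the centre of its underside, on the tray's floor
- shell_clad: aluminium-clad pipe shell, a tube 38 mm across, 22 mm bore, 56 mm high, standing loose on end in the same tray 81 mm behind the lip, left of the middle; origin at the centre of its underside, on the tray's floor
- carton_flat: closed white sample carton 85 x 140 x 35 mm lying on the table right in front; origin at the centre of its underside; loose, to be left alone
- carton_small: closed white sample carton 75 x 90 x 50 mm on the middle of the deck's front; origin at the centre of its underside; loose, to be left alone
- jar: glass jar with black cap, 52 mm across, 60 mm high, on the table left in front; origin at the centre of its underside; loose, to be left alone
- mug: white mug, 80 mm across, 92 mm high, on the table left of the riser; origin at the centre of its underside; loose, to be left alone
- glue: white squeeze bottle, 48 mm across, 130 mm high, on the table right of the riser; origin at the centre of its underside; loose, to be left alone
- stapler: black desk stapler 130 x 32 x 55 mm, on the table right of the riser; origin at the centre of its underside; loose, to be left alone
- tape: grey tape measure 68 x 36 x 56 mm, on the table left of the riser; origin at the centre of its underside; loose, to be left alone
There are look-alikes about, which are no part of the job. Leave any orange look-alike of the shell_thick alone.

How it is judged:
By the outcome, as a careful person would: the job done as asked, in the order asked, and still so for the second after the job is handed in, with the robot touching nothing.
It also fails if it takes over 48 s, if anything falls off the work surface, if the arm or the gripper's body presses on something with over 40 N, if the wrist force passes 120 N, or if a joint passes its speed limit or range.

ROBOT

A 6-joint arm with a two-finger parallel gripper is mounted at the origin on the work surface. World frame = base frame: x ahead of the robot, y to its left, z up, the work surface at z = 0. Lengths are in m, angles in rad, forces in N, time in s.
With the tool pointing down it reaches from about 0.4 to 0.825 m from the base axis. Payload 7 kg.
Tool frame: the origin (TCP) lies between the finger pads; the fingertips stand 17 mm ahead of it and the grasp point (between the pads) lies 2 mm behind it; x points along the fingers, z is the direction in which the jaws open and shut, and the axes are right-handed (so a half turn about x gives the same grasp; the last joint's range is limited). The gripper opens to 88 mm and grips with 3 to 60 N. Pads are 19 mm wide; open, the fingers measure 130 mm over their backs; the gripper's body (78 mm by 193 mm) begins 47 mm behind the grasp point.
Start: joints at [-0.959, 0.359, 0.012, 0, -1.224, -0.288], TCP at [0.215, -0.64, 0.244] pointing down, gripper open.
Joint ranges: [-3.07, 3.07], [-1.43, 2.12], [-1.02, 1.25], [-3.03, 1.67], [-3.05, -0], [-3.03, 3.03]. Speed limits (rad/s): [2.39, 2.39, 3.01, 3.14, 3.14, 3.14].

INTERFACE

Orientations are given as [roll, pitch, yaw] about the fixed x, y, z axes, in that order (R = Rz(yaw) Ry(pitch) Rx(roll)).
In Python, from station import * gives the robot as it stands.
- The arm moves only by the tool step_arm, never from a script. Its argument "deltas" is a list of rows, each a list of 5 numbers: the shift along the tool's x, y, z in cm, then the turn about the tool's x in degrees, then the closure, from 0 (fully open) to 1 (shut). In form: [[dx, dy, dz, roll, fingers], ...]. A call has exactly 10 rows; each row is the pose to reach, as a shift and turn from the pose commanded when the call began, along the tool's axes at that moment; what a row does not reach only later rows make up. A row lasts 1/12 s, in which the tool goes at most 41.7 mm and 7.16 degrees, less where a joint would pass 70% of its speed; a pose out of reach is approached as far as the arm can. A call with a gripper value outside its range is refused whole. The fingers move at their own pace and stop on an object; "squeeze" is the grip in N (left out, the last holds). Time passes only in rows, so rows that repeat a pose let the fingers close, or fill a call up. It gives the time, the measured TCP pose, the force and the opening at its end, in the units of the state.
- get_state(): the state, without advancing time (a new reading comes with each control period).
- grab_frame(name): name is "scene" or "top"; returns a dict with "pixels" (420x560x3 uint8, red, green, blue), "range_z" (420x560 float32, m along the optical axis (not along the pixel's ray), 0 where there is no reading), "fx", "fy", "cx", "cy" (pixels), "view" (4x4, takes a point from world to camera coordinates). Camera axes: x right, y down, z forward; pixel columns grow to the right and rows downward; lengths in m; the calibration is good to about 2 mm. A picture is of the moment at which its call begins.
- job_done(): hands the job in, once; it reports no verdict.
Trained networks look in the newest picture that a camera, given by its name, has taken for a name from the list of things; names that differ only in an ending like _2 or _b are one class to them, and where a whole thing is asked for, a point or a joint stands for the part that bears it (a point fixed in the world has none). Each returns a list of dicts, best first, with "conf" (0 to 1); they miss things now and then, are a little off and sometimes report something else, mostly with a low value. They report only what shows in the picture. A call takes as long as a camera call. They do not tell look-alikes from the thing itself.
- boxes_of(thing, camera): "extent" ([left, top, right, bottom] in pixels, round what is visible of it).
- masks_of(thing, camera): "mask" (420x560 bool, what is visible of it) and "extent" ([left, top, right, bottom] in pixels, round what is visible of it).
The state is a dict: "t": time; "q": joint angles; "qd": joint speeds; "joint_efforts": joint torques, N m; "eef_pos": TCP position; "ee_rot": TCP orientation; "force": force on the tool from outside, world axes, zero at the start; "moment": the same for the moment, N m; "width": finger opening in m.
Only numpy, scipy, OpenCV 4.12 (cv2) and the standard library are available. Lean on these libraries where they do the work, as an engineer would, in place of code of your own. Each camera call takes 0.05 s, during which the arm holds its last target.

## Working session

There is one attempt and no reset: what is moved stays moved. The work goes in short steps, Python scripts to look and compute and a tool call to move; the robot and the scene stay as the last step left them, time stands still between calls to the robot, and variables do not carry over. Pictures are saved under pics/ and viewed, and the job is handed in when it is done.

Besides the shell and the picture viewer there is one more tool, called after ">>>" by a JSON object that holds its "name" and its "arguments", one argument or row to a line. step_arm: Moves the arm, as the interface text tells. Its arguments: {"type":"object","properties":{"deltas":{"type":"array"},"squeeze":{"type":"number"}},"required":["deltas"]}

```bash
mkdir -p pics; ls; cat > h.py <<'E'
from station import *
import numpy as np, cv2
def grab(n,tag):
    f=grab_frame(n); cv2.imwrite(f'pics/{tag}.png',cv2.cvtColor(f['pixels'],cv2.COLOR_RGB2BGR)); return f
def world(f,u,v,z=None):
    z=f['range_z'][v,u] if z is None else z
    c=np.stack([(u-f['cx'])/f['fx']*z,(v-f['cy'])/f['fy']*z,z,np.ones_like(z)],-1)
    return (c@np.linalg.inv(f['view']).T)[...,:3]
def cloud(f):
    v,u=np.mgrid[0:420,0:560]; return world(f,u,v,f['range_z'])
E
python3 - <<'E'
from h import *
import pickle
s=get_state(); print(s)
F={}
for n in("scene","top"):
    F[n]=grab(n,n+"0")
    print(n,np.linalg.inv(F[n]['view'])[:3,3])
    for t in["tray_boards_pull","tray_pipes_pull","tray_pipes_front","tray_boards_front","shell_thick","shell_clad","tray_slabs","riser"]:
        print(t,[(round(b['conf'],2),[int(x) for x in b['extent']]) for b in boxes_of(t,n)[:3]])
pickle.dump(F,open('F0.pkl','wb'))
E
```

```text
pics
{'t': 0.0, 'q': array([-9.58912157e-01,  3.59386596e-01,  1.10545985e-02, -3.32738466e-04,
       -1.22408391e+00, -2.88104394e-01]), 'qd': array([ 1.09615900e-03, -7.46750813e-04, -3.64202788e-03,  1.71261354e-04,
       -1.31143028e-03,  4.50250018e-05]), 'joint_efforts': array([ 1.39874439e-03, -5.82722354e+01,  2.93060035e+01,  6.99756235e+00,
        7.08594176e-03, -2.12913192e-04]), 'eef_pos': array([ 0.2145823 , -0.63950232,  0.24262413]), 'ee_rot': array([0.09734536, 1.56914681, 1.99180814]), 'force': array([-0.41639923, -0.59896105, -0.468123  ]), 'moment': array([-0.03670604, -0.01346666, -0.03442107]), 'width': 0.08757819588300608}
scene [ 0.9785157  -0.39809882  0.85133791]
tray_boards_pull [(0.67, [333, 230, 387, 286]), (0.57, [272, 191, 322, 240])]
tray_pipes_pull [(0.96, [240, 243, 289, 295]), (0.74, [305, 109, 323, 133]), (0.45, [229, 241, 311, 317])]
tray_pipes_front [(0.72, [232, 240, 286, 290])]
tray_boards_front [(0.5, [274, 193, 316, 238])]
shell_thick [(0.92, [267, 287, 288, 313]), (0.77, [248, 356, 272, 386]), (0.61, [223, 319, 241, 350])]
shell_clad [(0.47, [286, 271, 307, 295])]
tray_slabs [(0.71, [335, 173, 404, 231])]
riser [(0.86, [237, 190, 487, 406])]
top [ 0.31053704 -0.01834902  1.26515062]
tray_boards_pull [(0.51, [251, 196, 299, 203])]
tray_pipes_pull [(0.7, [308, 186, 360, 195])]
tray_pipes_front [(0.57, [304, 188, 359, 204])]
tray_boards_front [(0.79, [247, 200, 301, 210]), (0.59, [320, 156, 333, 167])]
shell_thick [(0.83, [377, 133, 394, 158]), (0.77, [339, 152, 356, 173]), (0.59, [370, 162, 395, 184])]
shell_clad [(0.47, [320, 154, 335, 171]), (0.18, [100, 204, 146, 236])]
tray_slabs [(0.55, [192, 137, 256, 192])]
riser [(0.72, [193, 76, 375, 194])]
```

View pics/scene0.png

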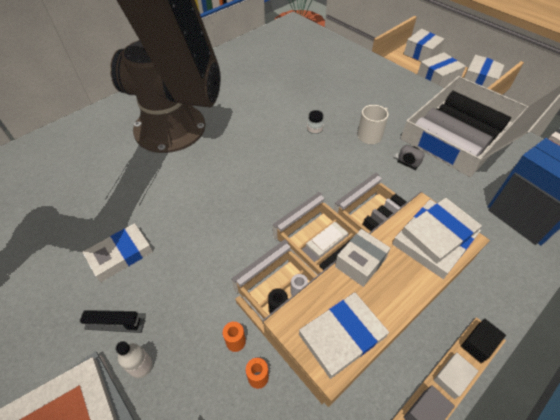

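View pics/top0.png

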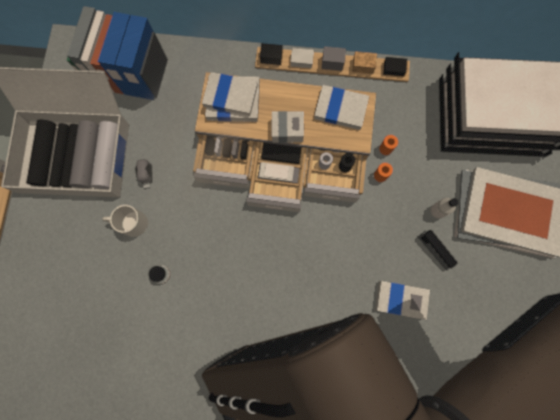

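The top view shows slabs in the left bay, the boards tray in the middle standing out (front near row 205), and pipes on the right with its lip near row 190. The shells are at about (326,160) and (347,162). The orange look-alikes stand right of the riser at (388,145) and (384,172).

```bash
python3 - <<'E'
from h import *
import pickle
F=pickle.load(open('F0.pkl','rb'))
f=F['top'];W=cloud(f)
for (u,v) in [(226,195),(226,180),(275,207),(275,200),(333,190),(333,188),(326,160),(347,162),(240,120),(275,185)]:
    print(u,v,np.round(W[v,u],4))
# deck: plane z .095 edge
big=cv2.resize(cv2.cvtColor(f['pixels'][60:225,180:410],cv2.COLOR_RGB2BGR),None,fx=3.4,fy=3.4,interpolation=cv2.INTER_CUBIC); cv2.imwrite('pics/topz.png',big)
for c in(205,225,245,255,275,295,310,335,355):
    print(c,[(v,np.round(W[v,c,0],3),round(float(W[v,c,2]*1000))) for v in range(168,214,1)if .06<W[v,c,2]<.085])
g=F['scene'];W2=cloud(g)
for n,W in(('top',W),('scene',W2)):
    m=(abs(W[...,2]-.095)<.003)&(W[...,0]>.4)&(W[...,0]<1.1)&(abs(W[...,1])<.5)
    P=W[m][:,:2]; print(n,len(P),cv2.minAreaRect(P.astype(np.float32)),P.min(0),P.max(0))
    m=(abs(W[...,2]-.072)<.004)&(W[...,0]>.4)&(W[...,0]<.9)&(abs(W[...,1])<.4)
    k,l,st,ce=cv2.connectedComponentsWithStats(m.astype(np.uint8))
    for i in range(1,k):
        if st[i,4]>40:
            p=W[l==i]; print(st[i],p.mean(0).round(4),cv2.minAreaRect(p[:,:2].astype(np.float32)))
E
```

```text
226 195 [ 0.5904  0.1887 -0.0018]
226 180 [0.6197 0.1831 0.069 ]
275 207 [0.5586 0.0322 0.0467]
275 200 [0.574  0.0334 0.0723]
333 190 [ 0.6214 -0.1315  0.0711]
333 188 [ 0.6278 -0.1312  0.0693]
326 160 [ 0.7244 -0.1066  0.0291]
347 162 [ 0.7241 -0.1708  0.0307]
240 120 [0.795  0.1598 0.1057]
275 185 [0.6318 0.0406 0.021 ]
205 [(170, np.float64(0.642), 74), (171, np.float64(0.64), 71), (172, np.float64(0.636), 73), (173, np.float64(0.634), 71), (174, np.float64(0.629), 77), (175, np.float64(0.628), 72), (177, np.float64(0.622), 72), (178, np.float64(0.619), 71), (179, np.float64(0.618), 62)]
225 [(173, np.float64(0.639), 75), (174, np.float64(0.637), 72), (175, np.float64(0.633), 74), (176, np.float64(0.63), 76), (177, np.float64(0.627), 74), (178, np.float64(0.624), 73), (179, np.float64(0.622), 71), (180, np.float64(0.619), 71), (181, np.float64(0.616), 71)]
245 [(175, np.float64(0.64), 72), (176, np.float64(0.637), 72), (177, np.float64(0.634), 69), (178, np.float64(0.631), 72), (179, np.float64(0.627), 73), (181, np.float64(0.623), 69), (182, np.float64(0.619), 70), (183, np.floa
[... 3989 characters left out ...]
5646514892578), (0.014858948066830635, 0.0385611392557621), 86.81771850585938)
[365 216  15  12  46] [0.719  0.1429 0.0693] ((0.717228353023529, 0.14378570020198822), (0.03713373839855194, 0.01553743239492178), 0.5654916763305664)
[231 239  59  47 659] [ 0.621  -0.1346  0.0711] ((0.6203646659851074, -0.13047882914543152), (0.16032348573207855, 0.027788765728473663), 88.4365463256836)
[291 274  17  16 136] [ 0.7133 -0.1054  0.0734] ((0.7129299640655518, -0.1041998565196991), (0.037702351808547974, 0.034179698675870895), 87.25386047363281)
[289 356  30  35  42] [ 0.8597 -0.2323  0.0722] ((0.8570732474327087, -0.2320202738046646), (0.0011821077205240726, 0.08134187012910843), 88.18412780761719)
```

```bash
python3 -c "
import cv2
im=cv2.imread('pics/scene0.png')[160:420,220:500];cv2.imwrite('pics/scz.png',cv2.resize(im,None,fx=2.3,fy=2.3,interpolation=cv2.INTER_CUBIC))"
```

```text
(no output)
```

View pics/scz.png

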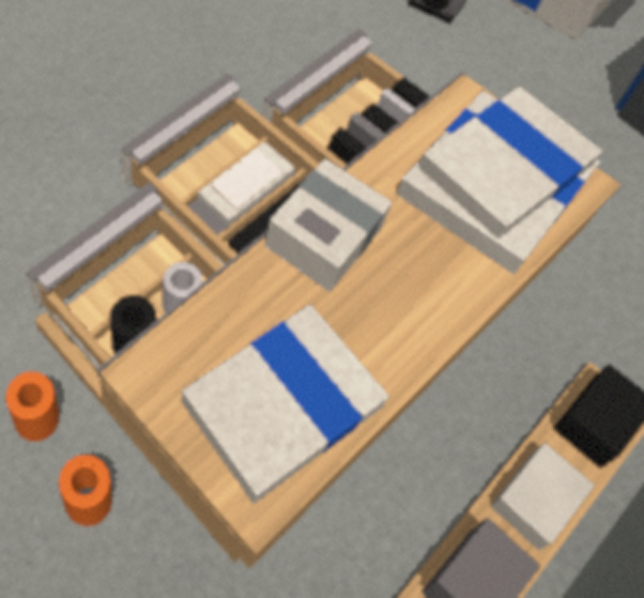

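View pics/topz.png

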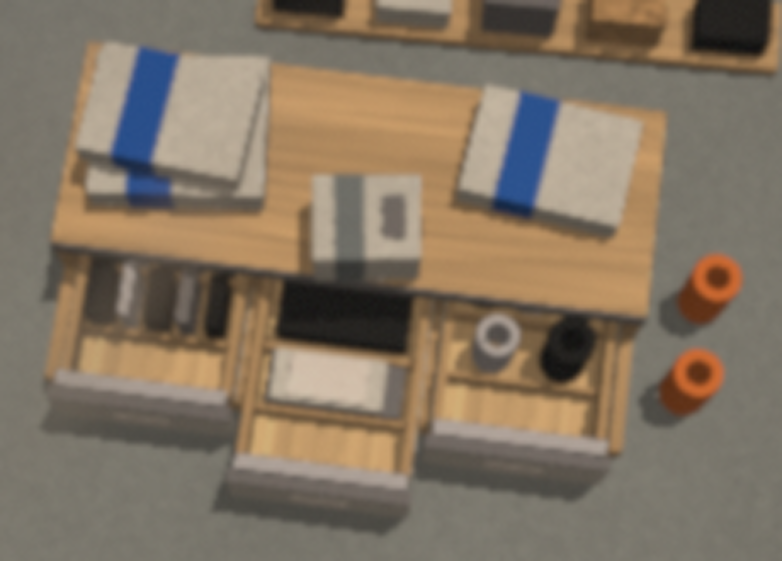

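```bash
cat >> h.py <<'E'
from scipy.spatial.transform import Rotation as Ro
XA=np.array([.99954,-.0303,0]); YA=np.array([.0303,.99954,0]); LIPP=np.array([.6330,-.1304,0]); LIPB0=np.array([.638,.0343,0])
def rel(target):
    s=get_state(); R=Ro.from_euler('xyz',s['ee_rot']).as_matrix()
    d=R.T@(np.array(target)-s['eef_pos'])*100
    z=R[:,2]; a=[]
    for sg in(1,-1):
        yt=R.T@(sg*YA); a.append(round(float(np.degrees(np.arctan2(-yt[1],yt[2]))),2))
    print('pos',s['eef_pos'].round(4),'t',round(s['t'],2),'F',s['force'].round(1),'q',s['q'].round(2),'w',round(s['width'],4))
    print('R cols x,y,z',R.T.round(3).tolist()); print('delta cm',d.round(2),'roll options',a)
E
python3 - <<'E'
from h import *
B=LIPB0-.0526*XA
print('boards lip',B)
t=B-(.026+.0095+.035)*XA; t[2]=.20
rel(t)
E
```

```text
boards lip [0.5854242  0.03589378 0.        ]
pos [ 0.2148 -0.6399  0.2436] t 0.9 F [ 0.4 -0.4 -0.9] q [-0.96  0.36  0.01  0.   -1.22 -0.29] w 0.0873
R cols x,y,z [[0.0, -0.0, -1.0], [-0.948, -0.318, 0.0], [-0.318, 0.948, -0.0]]
delta cm [  4.36 -50.03  54.72] roll options [20.29, -159.71]
```

>>> {"name": "step_arm", "arguments": {
  "deltas": [
    [0, -1.5, 1.6, 2, 0.3],
    [0, -4, 4.4, 4, 0.6],
    [0, -7, 7.7, 6, 1],
    [0, -10, 10.9, 9, 1],
    [0, -13, 14.2, 12, 1],
    [0, -16, 17.5, 14, 1],
    [0, -19, 20.8, 16, 1],
    [0, -22, 24.1, 18, 1],
    [0, -25, 27.3, 20.3, 1],
    [0, -27, 29.5, 20.3, 1]
  ],
  "squeeze": 5
}}

```text
t: 1.73
eef_pos: [0.3743, -0.279, 0.244]
ee_rot: [-1.774, 1.57, -0.236]
force: [1.9, 0.3, -0.3]
width: 0.0265
```

```bash
python3 - <<'E'
from h import *
B=LIPB0-.0526*XA
t=B-(.026+.0095+.035)*XA; t[2]=.20
rel(t)
E
```

```text
pos [ 0.3743 -0.279   0.244 ] t 1.73 F [ 1.9  0.3 -0.3] q [-0.22  0.01 -0.43  0.   -1.13 -1.39] w 0.0265
R cols x,y,z [[0.001, -0.0, -1.0], [-0.999, 0.033, -0.001], [0.033, 0.999, -0.0]]
delta cm [  4.41 -13.    32.16] roll options [-0.17, 179.83]
```

>>> {"name": "step_arm", "arguments": {
  "deltas": [
    [0, -1, 2.6, 0, 1],
    [0, -2.4, 6, 0, 1],
    [0, -3.9, 9.6, 0, 1],
    [0, -5.4, 13.2, 0, 1],
    [0, -6.9, 16.8, 0, 1],
    [0, -8.4, 20.4, 0, 1],
    [0, -9.9, 24, 0, 1],
    [1.5, -11.3, 27.6, 0, 1],
    [3, -12.3, 30.4, 0, 1],
    [4.4, -12.7, 31.7, 0, 1]
  ]
}}

```text
t: 2.57
eef_pos: [0.512, 0.0354, 0.1992]
ee_rot: [-1.129, 1.569, 0.414]
force: [0.9, -0.4, -0.3]
width: -0.0001
```

```bash
python3 - <<'E'
from h import *
B=LIPB0-.0526*XA
t=B-(.026+.0095+.035)*XA; t[2]=.056
rel(t)
E
```

```text
pos [0.512  0.0354 0.1992] t 2.57 F [ 0.9 -0.4 -0.3] q [ 0.45  0.13 -0.41  0.   -1.04 -2.05] w -0.0001
R cols x,y,z [[0.001, 0.001, -1.0], [-1.0, 0.028, -0.001], [0.028, 1.0, 0.001]]
delta cm [14.32 -0.27  0.26] roll options [0.12, -179.88]
```

>>> {"name": "step_arm", "arguments": {
  "deltas": [
    [1, 0, 0, 0, 1],
    [3, 0, 0, 0, 1],
    [5, 0, 0, 0, 1],
    [7, 0, 0, 0, 1],
    [9, 0, 0, 0, 1],
    [11, 0, 0, 0, 1],
    [12.5, 0, 0, 0, 1],
    [13.5, 0, 0, 0, 1],
    [14.2, 0, 0, 0, 1],
    [14.2, 0, 0, 0, 1]
  ]
}}

```text
t: 3.4
eef_pos: [0.5099, 0.0315, 0.0566]
ee_rot: [2.002, 1.569, -2.741]
force: [-0.7, -0.0, -0.2]
width: 0.0008
```

```bash
python3 - <<'E'
from h import *
t=LIPB0-(.026+.0095)*XA; t[2]=.056
rel(t); grab('scene','s1'); grab('top','t1')
E
```

```text
pos [0.5099 0.0315 0.0566] t 3.4 F [-0.7 -0.  -0.2] q [ 0.45  0.3  -0.58 -0.   -0.7  -2.05] w 0.0008
R cols x,y,z [[-0.002, -0.001, -1.0], [-1.0, 0.031, 0.002], [0.031, 1.0, -0.001]]
delta cm [ 0.05 -9.24  0.67] roll options [-0.04, 179.96]
```

View pics/s1.png

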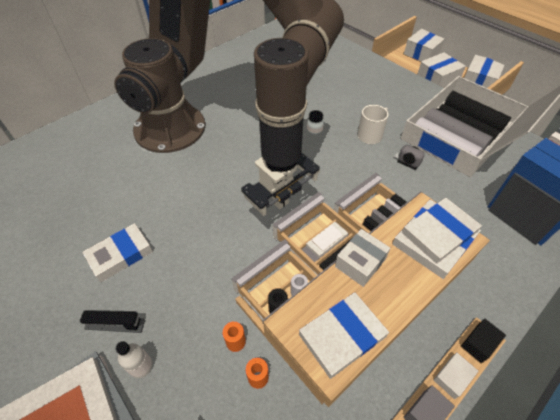

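View pics/t1.png

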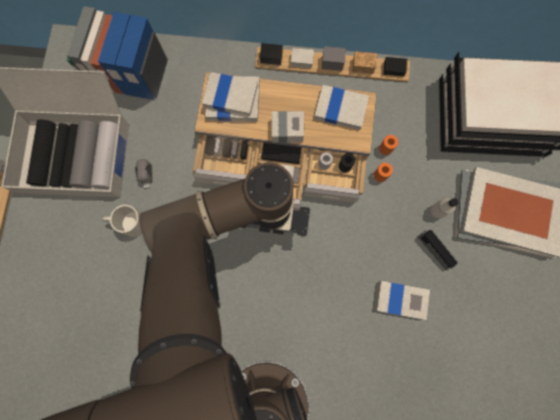

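The gripper stands closed just in front of the boards tray's panel (scene ~(285,190)) and is clear of everything else. Now I push.

>>> {"name": "step_arm", "arguments": {
  "deltas": [
    [0, -0.7, 0.3, 0, 1],
    [0, -1.9, 0.5, 0, 1],
    [0, -3, 0.5, 0, 1],
    [0, -3.8, 0.5, 0, 1],
    [0, -4.6, 0.5, 0, 1],
    [0, -5.5, 0.5, 0, 1],
    [0, -6.4, 0.5, 0, 1],
    [0, -7.2, 0.5, 0, 1],
    [0, -7.9, 0.5, 0, 1],
    [0, -8.4, 0.5, 0, 1]
  ]
}}

```text
t: 4.33
eef_pos: [0.5955, 0.0344, 0.0574]
ee_rot: [2.707, 1.571, -2.037]
force: [-1.9, 0.5, 1.5]
width: 0.0004
```

>>> {"name": "step_arm", "arguments": {
  "deltas": [
    [0, -0.1, 0, 0, 1],
    [0, -0.2, 0, 0, 1],
    [0, -0.3, 0, 0, 1],
    [0, -0.4, 0, 0, 1],
    [0, -0.5, 0, 0, 1],
    [0, -0.55, 0, 0, 1],
    [0, -0.6, 0, 0, 1],
    [0, -0.65, 0, 0, 1],
    [0, -0.7, 0, 0, 1],
    [0, -0.7, 0, 0, 1]
  ]
}}

```text
t: 5.17
eef_pos: [0.6014, 0.0343, 0.0575]
ee_rot: [1.746, 1.57, -2.997]
force: [-2.1, 0.7, -1.1]
width: 0.0006
```

```bash
python3 - <<'E'
from h import *
t=LIPB0-(.026+.0095)*XA; t[2]=.056
rel(t); f=grab('scene','s2')
W=cloud(f)
m=(abs(W[...,2]-.072)<.004)&(W[...,0]>.4)&(W[...,0]<.67)&(abs(W[...,1])<.4)
k,l,st,ce=cv2.connectedComponentsWithStats(m.astype(np.uint8))
for i in range(1,k):
    if st[i,4]>40:
        p=W[l==i]; print(st[i],p.mean(0).round(4),((p-LIPP)@XA).max(), np.percentile((p-LIPP)@XA,[5,95]))
E
```

```text
pos [0.6014 0.0343 0.0575] t 5.17 F [-2.1  0.7 -1.1] q [ 0.38  0.42 -0.37 -0.   -0.78 -1.98] w 0.0006
R cols x,y,z [[-0.001, -0.0, -1.0], [-1.0, 0.031, 0.001], [0.031, 1.0, -0.0]]
delta cm [ 0.15 -0.11  0.11] roll options [-0.02, 179.98]
[335 173  47  35 408] [0.6321 0.197  0.0711] 0.0017085205132528808 [-0.02408443 -0.00015621]
[287 204  52  40 439] [0.628  0.0287 0.0714] 0.0013269417835355716 [-0.02351829  0.00012628]
[231 239  59  46 636] [ 0.6212 -0.1342  0.0711] 0.0010698221043684158 [-0.02483114 -0.0001777 ]
```

View pics/s2.png

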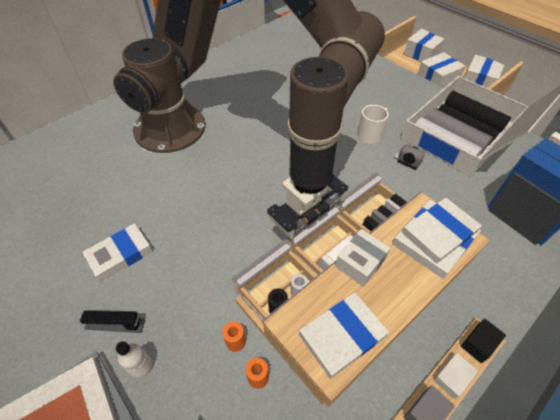

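The tray is almost home, in line with its neighbours. I'll press on until I feel the stop.

>>> {"name": "step_arm", "arguments": {
  "deltas": [
    [0, -0.03, 0, 0, 1],
    [0, -0.06, 0, 0, 1],
    [0, -0.09, 0, 0, 1],
    [0, -0.12, 0, 0, 1],
    [0, -0.15, 0, 0, 1],
    [0, -0.18, 0, 0, 1],
    [0, -0.2, 0, 0, 1],
    [0, -0.2, 0, 0, 1],
    [0, -0.2, 0, 0, 1],
    [0, -0.2, 0, 0, 1]
  ]
}}

```text
t: 6.05
eef_pos: [0.6014, 0.0343, 0.0575]
ee_rot: [1.691, 1.567, -3.052]
force: [-11.2, 3.5, 6.9]
width: 0.0004
```

Force rose to 11 N with no motion, so the boards tray is home. I'll back off, go up and over to the pipes tray's finger space.

>>> {"name": "step_arm", "arguments": {
  "deltas": [
    [0, 0.4, 0, 0, 1],
    [0, 1.2, 0, 0, 1],
    [0, 2.2, 0, 0, 1],
    [-0.6, 3, 0, 0, 1],
    [-2.2, 3, 0, 0, 1],
    [-4.5, 3, 0, 0, 1],
    [-7, 3, 0, 0, 1],
    [-8.6, 3, 0, 0, 1],
    [-9.5, 3, 0, 0, 1],
    [-9.5, 3, 0, 0, 1]
  ]
}}

```text
t: 6.88
eef_pos: [0.5746, 0.0356, 0.1552]
ee_rot: [-1.237, 1.566, 0.304]
force: [0.6, 1.3, 0.1]
width: 0.0006
```

```bash
python3 - <<'E'
from h import *
t=LIPP+.024*XA; t[2]=.15
rel(t)
E
```

```text
pos [0.5746 0.0356 0.1552] t 6.88 F [0.6 1.3 0.1] q [ 0.4   0.27 -0.34  0.   -0.96 -2.  ] w 0.0006
R cols x,y,z [[0.004, 0.001, -1.0], [-1.0, 0.03, -0.004], [0.03, 1.0, 0.002]]
delta cm [  0.53  -8.74 -16.42] roll options [0.01, -179.99]
```

>>> {"name": "step_arm", "arguments": {
  "deltas": [
    [0, -0.6, -1, 0, 1],
    [0, -1.8, -3, 0, 1],
    [0, -3, -5.4, 0, 1],
    [0, -4.2, -8, 0, 1],
    [0, -5.5, -10.5, 0, 1],
    [0, -6.8, -13, 0, 1],
    [0, -7.8, -15, 0, 1],
    [0, -8.5, -16, 0, 1],
    [0, -8.7, -16.4, 0, 1],
    [0, -8.7, -16.4, 0, 1]
  ]
}}

```text
t: 7.72
eef_pos: [0.6552, -0.1323, 0.1509]
ee_rot: [1.605, 1.569, -3.14]
force: [-0.0, -0.3, -0.9]
width: 0.0005
```

```bash
python3 - <<'E'
from h import *
t=LIPP+.024*XA; t[2]=.054
rel(t);grab('scene','s3')
E
```

```text
pos [ 0.6552 -0.1323  0.1509] t 7.72 F [-0.  -0.3 -0.9] q [ 0.09  0.42 -0.12 -0.   -1.04 -1.69] w 0.0005
R cols x,y,z [[-0.002, -0.0, -1.0], [-0.999, 0.032, 0.002], [0.032, 0.999, -0.0]]
delta cm [ 9.69 -0.19  0.13] roll options [-0.1, 179.9]
```

View pics/s3.png

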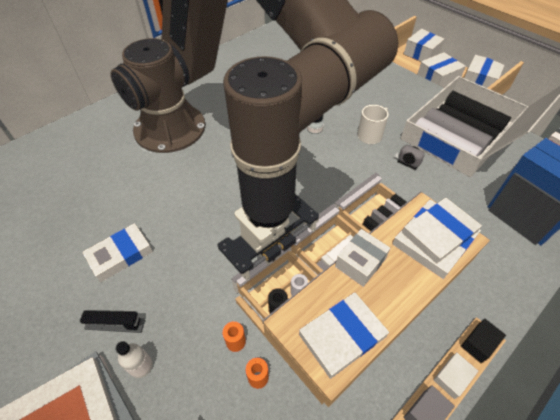

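The gripper is above the pipes tray's finger space, with the shells clear behind it at (278,298) and (300,284). The boards tray is in line with the others. Descending.

>>> {"name": "step_arm", "arguments": {
  "deltas": [
    [0.5, -0.1, 0.1, 0, 1],
    [1.8, -0.1, 0.1, 0, 1],
    [3.4, -0.1, 0.1, 0, 1],
    [5, -0.1, 0.1, 0, 1],
    [6.4, -0.1, 0.1, 0, 1],
    [7.6, -0.1, 0.1, 0, 1],
    [8.6, -0.1, 0.1, 0, 1],
    [9.3, -0.1, 0.1, 0, 1],
    [9.7, -0.1, 0.1, 0, 1],
    [9.7, -0.1, 0.1, 0, 1]
  ]
}}

```text
t: 8.6
eef_pos: [0.6563, -0.1302, 0.0548]
ee_rot: [1.62, 1.57, -3.122]
force: [-0.2, -0.7, -0.2]
width: 0.0003
```

```bash
python3 - <<'E'
from h import *
t=LIPP+.0105*XA; t[2]=.054
rel(t)
E
```

```text
pos [ 0.6563 -0.1302  0.0548] t 8.6 F [-0.2 -0.7 -0.2] q [ 0.09  0.51 -0.21 -0.   -0.85 -1.7 ] w 0.0003
R cols x,y,z [[-0.001, -0.0, -1.0], [-1.0, 0.03, 0.001], [0.03, 1.0, -0.0]]
delta cm [ 0.08  1.28 -0.1 ] roll options [0.0, -180.0]
```

>>> {"name": "step_arm", "arguments": {
  "deltas": [
    [0, 0.2, 0, 0, 1],
    [0, 0.5, 0, 0, 1],
    [0, 0.75, 0, 0, 1],
    [0, 0.9, 0, 0, 1],
    [0, 1.0, 0, 0, 1],
    [0, 1.1, 0, 0, 1],
    [0, 1.2, 0, 0, 1],
    [0, 1.3, 0, 0, 1],
    [0, 1.4, 0, 0, 1],
    [0, 1.5, 0, 0, 1]
  ]
}}

```text
t: 9.43
eef_pos: [0.6421, -0.1299, 0.0558]
ee_rot: [-1.654, 1.57, -0.114]
force: [1.2, -0.8, 0.2]
width: 0.0004
```

>>> {"name": "step_arm", "arguments": {
  "deltas": [
    [0, 0.12, 0, 0, 1],
    [0, 0.25, 0, 0, 1],
    [0, 0.4, 0, 0, 1],
    [0, 0.57, 0, 0, 1],
    [0, 0.77, 0, 0, 1],
    [0, 1.0, 0, 0, 1],
    [0, 1.25, 0, 0, 1],
    [0, 1.5, 0, 0, 1],
    [0, 1.75, 0, 0, 1],
    [0, 2.0, 0, 0, 1]
  ]
}}

```text
t: 10.27
eef_pos: [0.6214, -0.1293, 0.0556]
ee_rot: [-0.911, 1.571, 0.629]
force: [1.6, 0.1, 1.5]
width: 0.0002
```

```bash
python3 - <<'E'
from h import *
t=LIPP+(.0105-.14)*XA; t[2]=.054
rel(t);f=grab('scene','s4')
for n in('shell_thick','shell_clad'): print(n,[(round(b['conf'],2),[int(x) for x in b['extent']]) for b in boxes_of(n,'scene')[:3]])
E
```

```text
pos [ 0.6214 -0.1293  0.0556] t 10.27 F [1.6 0.1 1.5] q [ 0.1   0.46 -0.3  -0.   -0.81 -1.7 ] w 0.0002
R cols x,y,z [[0.0, 0.0, -1.0], [-1.0, 0.031, -0.0], [0.031, 1.0, 0.0]]
delta cm [ 0.16 11.79 -0.08] roll options [-0.01, 179.99]
shell_thick [(0.86, [259, 281, 282, 310]), (0.82, [226, 322, 243, 353]), (0.79, [246, 357, 268, 387])]
shell_clad [(0.69, [282, 264, 300, 292])]
```

View pics/s4.png

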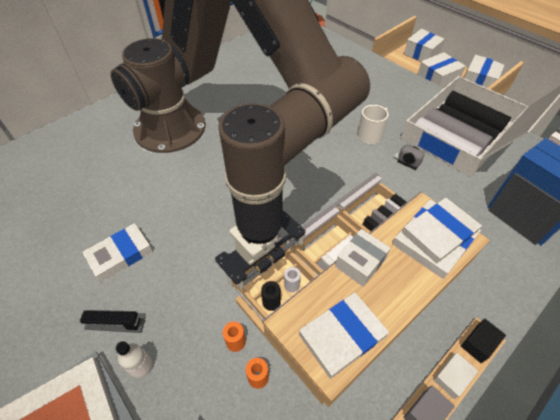

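The tray follows, and both shells are standing (271,295) and (291,278). Continuing.

>>> {"name": "step_arm", "arguments": {
  "deltas": [
    [0, 0.12, 0, 0, 1],
    [0, 0.3, 0, 0, 1],
    [0, 0.55, 0, 0, 1],
    [0, 0.85, 0, 0, 1],
    [0, 1.2, 0, 0, 1],
    [0, 1.6, 0, 0, 1],
    [0, 2.0, 0, 0, 1],
    [0, 2.4, 0, 0, 1],
    [0, 2.8, 0, 0, 1],
    [0, 3.2, 0, 0, 1]
  ]
}}

```text
t: 11.25
eef_pos: [0.5893, -0.1283, 0.0556]
ee_rot: [-1.129, 1.571, 0.411]
force: [1.3, 0.0, -1.0]
width: 0.0001
```

>>> {"name": "step_arm", "arguments": {
  "deltas": [
    [0, 0.4, 0, 0, 1],
    [0, 0.8, 0, 0, 1],
    [0, 1.2, 0, 0, 1],
    [0, 1.6, 0, 0, 1],
    [0, 2.0, 0, 0, 1],
    [0, 2.4, 0, 0, 1],
    [0, 2.8, 0, 0, 1],
    [0, 3.2, 0, 0, 1],
    [0, 3.6, 0, 0, 1],
    [0, 4.0, 0, 0, 1]
  ]
}}

```text
t: 12.08
eef_pos: [0.5494, -0.1271, 0.0556]
ee_rot: [-1.159, 1.571, 0.381]
force: [2.3, 1.2, -1.4]
width: 0.0003
```

>>> {"name": "step_arm", "arguments": {
  "deltas": [
    [0, 0.4, 0, 0, 1],
    [0, 0.8, 0, 0, 1],
    [0, 1.2, 0, 0, 1],
    [0, 1.6, 0, 0, 1],
    [0, 2.0, 0, 0, 1],
    [0, 2.35, 0, 0, 1],
    [0, 2.65, 0, 0, 1],
    [0, 2.9, 0, 0, 1],
    [0, 3.1, 0, 0, 1],
    [0, 3.25, 0, 0, 1]
  ]
}}

```text
t: 12.92
eef_pos: [0.517, -0.1262, 0.0556]
ee_rot: [1.86, 1.571, -2.883]
force: [3.3, 0.4, -0.8]
width: 0.0006
```

```bash
python3 - <<'E'
from h import *
t=LIPP+(.0105-.14)*XA; t[2]=.054
rel(t)
E
```

```text
pos [ 0.517  -0.1262  0.0556] t 12.92 F [ 3.3  0.4 -0.8] q [ 0.13  0.33 -0.53  0.   -0.71 -1.73] w 0.0006
R cols x,y,z [[-0.0, -0.0, -1.0], [-1.0, 0.031, 0.0], [0.031, 1.0, -0.0]]
delta cm [ 0.16  1.34 -0.07] roll options [-0.01, 179.99]
```

>>> {"name": "step_arm", "arguments": {
  "deltas": [
    [0, 0.15, 0, 0, 1],
    [0, 0.3, 0, 0, 1],
    [0, 0.45, 0, 0, 1],
    [0, 0.6, 0, 0, 1],
    [0, 0.72, 0, 0, 1],
    [0, 0.82, 0, 0, 1],
    [0, 0.9, 0, 0, 1],
    [0, 0.98, 0, 0, 1],
    [0, 1.05, 0, 0, 1],
    [0, 1.1, 0, 0, 1]
  ]
}}

```text
t: 13.75
eef_pos: [0.5062, -0.1258, 0.0556]
ee_rot: [2.967, 1.571, -1.776]
force: [1.9, 0.3, 1.2]
width: 0.0007
```

>>> {"name": "step_arm", "arguments": {
  "deltas": [
    [0, 0.05, 0, 0, 1],
    [0, 0.1, 0, 0, 1],
    [0, 0.15, 0, 0, 1],
    [0, 0.2, 0, 0, 1],
    [0, 0.25, 0, 0, 1],
    [0, 0.3, 0, 0, 1],
    [0, 0.34, 0, 0, 1],
    [0, 0.38, 0, 0, 1],
    [0, 0.4, 0, 0, 1],
    [0, 0.4, 0, 0, 1]
  ]
}}

```text
t: 14.58
eef_pos: [0.5046, -0.1257, 0.0558]
ee_rot: [-1.571, 1.567, -0.03]
force: [9.6, -1.8, -8.0]
width: 0.0004
```

>>> {"name": "step_arm", "arguments": {
  "deltas": [
    [0, 0.03, 0, 0, 1],
    [0, 0.06, 0, 0, 1],
    [0, 0.09, 0, 0, 1],
    [0, 0.12, 0, 0, 1],
    [0, 0.15, 0, 0, 1],
    [0, 0.15, 0, 0, 1],
    [0, 0.15, 0, 0, 1],
    [0, 0.15, 0, 0, 1],
    [0, 0.1, 0, 0, 1],
    [0, 0, 0, 0, 1]
  ]
}}

```text
t: 15.42
eef_pos: [0.5047, -0.1256, 0.056]
ee_rot: [-1.555, 1.567, -0.014]
force: [5.4, -0.8, -1.3]
width: 0.0006
```

The tray is at its stop: no more travel under load. Ease off forward, then up.

>>> {"name": "step_arm", "arguments": {
  "deltas": [
    [0, -0.2, 0, 0, 1],
    [0, -0.5, 0, 0, 1],
    [0, -0.9, 0, 0, 1],
    [0, -1.2, 0, 0, 1],
    [0, -1.2, 0, 0, 1],
    [-0.6, -1.2, 0, 0, 1],
    [-2, -1.2, 0, 0, 1],
    [-4.2, -1.2, 0, 0, 1],
    [-7, -1.2, 0, 0, 1],
    [-10, -1.2, 0, 0, 1]
  ]
}}

```text
t: 16.25
eef_pos: [0.5131, -0.1261, 0.1563]
ee_rot: [1.65, 1.569, -3.093]
force: [0.9, 0.3, -0.2]
width: 0.0006
```

>>> {"name": "step_arm", "arguments": {
  "deltas": [
    [-2, 0, 0, 0, 1],
    [-3.5, 0, 0, 0, 1],
    [-4.5, 1, 0, 0, 1],
    [-5, 3, 0, 0, 1],
    [-5, 4.5, 0, 0, 1],
    [-5, 6, 0, 0, 1],
    [-5, 7, 0, 0, 1],
    [-5, 7.5, 0, 0, 1],
    [-5, 7.5, 0, 0, 1],
    [-5, 7.5, 0, 0, 1]
  ]
}}

```text
t: 17.08
eef_pos: [0.4397, -0.1237, 0.2059]
ee_rot: [-1.638, 1.57, -0.098]
force: [-0.5, 0.1, 0.8]
width: 0.0
```

```bash
python3 - <<'E'
from h import *
s=get_state();print(s['eef_pos'],s['force'])
for n in('scene','top'):
    f=grab(n,n+'5'); W=cloud(f)
    for t in('shell_thick','shell_clad'): print(t,[(round(b['conf'],2),[int(x) for x in b['extent']]) for b in boxes_of(t,n)[:3]])
    m=(abs(W[...,2]-.072)<.004)&(W[...,0]>.4)&(W[...,0]<.67)&(abs(W[...,1])<.4)
    k,l,st,ce=cv2.connectedComponentsWithStats(m.astype(np.uint8))
    for i in range(1,k):
        if st[i,4]>40:
            p=W[l==i]; print(st[i],p.mean(0).round(4),'rear x vs home',np.percentile((p-LIPP)@XA,[3,97]).round(4),'y',np.percentile((p-LIPP)@YA,[3,97]).round(3))
    m=(W[...,2]>.055)&(W[...,2]<.09)&(abs((W-LIPP)@XA+.059)<.024)&(abs((W-LIPP)@YA)<.066)
    p=W[m];q=np.c_[(p-LIPP)@XA,(p-LIPP)@YA,p[:,2]]
    for sg in(1,-1):
        a=q[q[:,1]*sg>0]; print('shell side',sg,len(a),np.percentile(a,[3,97],axis=0).round(3).tolist() if len(a) else '')
E
```

```text
[ 0.43969311 -0.12372513  0.20590001] [-0.54619493  0.14544751  0.77459813]
shell_thick [(0.71, [230, 247, 249, 277]), (0.61, [245, 358, 270, 389]), (0.59, [223, 322, 243, 352])]
shell_clad [(0.85, [250, 235, 269, 259]), (0.72, [285, 204, 334, 248]), (0.61, [290, 205, 358, 275])]
[287 173  95  71 954] [0.6284 0.1041 0.071 ] rear x vs home [-0.0255  0.0003] y [0.094 0.393]
[197 205  57  39 537] [ 0.4814 -0.1292  0.0712] rear x vs home [-0.1651 -0.1394] y [-0.073  0.071]
[252 235  16  14 119] [ 0.5764 -0.1008  0.0732] rear x vs home [-0.0754 -0.0413] y [0.011 0.045]
shell side 1 205 [[-0.074, 0.01, 0.056], [-0.041, 0.044, 0.076]]
shell side -1 352 [[-0.076, -0.056, 0.056], [-0.037, -0.017, 0.086]]
shell_thick [(0.78, [379, 132, 395, 157]), (0.72, [371, 159, 395, 184])]
shell_clad [(0.5, [193, 135, 256, 189])]
[194 169  54  16 411] [0.6297 0.198  0.0715] rear x vs home [-0.0262 -0.0008] y [0.256 0.401]
[249 176  54  16 393] [0.6249 0.0363 0.0715] rear x vs home [-0.0258 -0.0013] y [0.094 0.238]
shell side 1 0 
shell side -1 0
```

View pics/scene5.png

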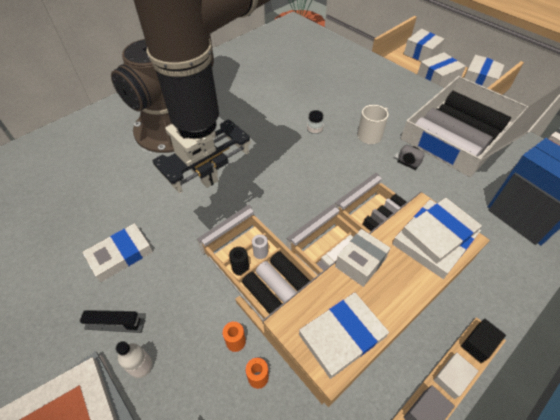

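View pics/top5.png

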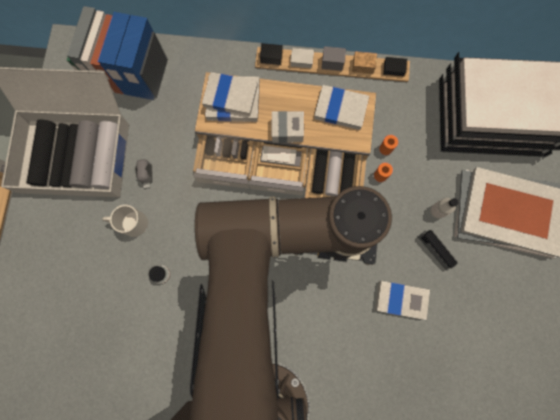

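The scene view shows both shells standing in the drawn-out tray, black at (239,260) and clad at (260,245). The boards and slabs trays are flush and nothing else has moved. Pipes travel reads about 0.139–0.140 m. The shells sit 81–83 mm behind the lip at heights 74 and 84 mm, as they should. Handing in.

```bash
python3 -c "
from station import *
print(job_done())"
```

```text
the job is handed in; nothing more can be done
None
```

I pushed the boards tray home with the closed fingertips. Then I hooked them behind the pipes tray's lip and drew that tray out smoothly to its stop, and withdrew clear of everything. The job was handed in at about 17 s.

- **Boards tray:** it is home. The last push met about 11 N with no further motion, and its lip is in line with the slabs tray's to within about 1 mm.
- **Pipes tray:** it is out about 139–140 mm by the depth image. It met about 10 N at the stop and did not move further when I drew again.
- **Shells:** both stand in place, about 58 mm in front of the home lip line (about 82 mm behind the lip), with their tops at about 74 mm and 84 mm. This comes from the scene camera only, because the arm hid this tray's front from the top camera.
- **Everything else:** the slabs tray is home. By eye in the pictures, the cartons, jar, mug and other loose things, and the orange look-alikes, have not moved.

No check failed. In the last pictures the network gave some false `shell_clad` hits on the boards and slabs trays, which I disregarded.

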